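# Open the push-to-open stick box

## Robot

A 6-joint arm with a two-finger parallel gripper is mounted at the origin on a cart in front of the work surface, level with it; the furniture and walls round the work are solid. World frame = base frame: x ahead of the robot, y to its left, z up, the work surface at z = 0. Lengths are in mm, angles in rad, forces in N, time in s.
With the tool pointing down it reaches from about 275 to 1000 mm from the base axis. Payload 8.4 kg.
Tool frame: the origin (TCP) lies at the very end of the fingers, on their centre line; the grasp point (between the pads) lies 19 mm behind it (r.pinch_z is the distance from the TCP to the grasp point, in mm); z points along the fingers, y is the line along which they close (so a half turn about z gives the same grasp; the last joint's range is limited). The gripper opens to 85 mm and grips with 20 to 120 N. Pads are 22 mm wide; open, the fingers measure 114 mm over their backs; the gripper's body (76 mm by 85 mm) begins 54 mm behind the grasp point. The pads swing forward as they close: fully open they stand 13 mm farther back than shut.
Start: joints at [1.221, 0.353, 1.633, -0, 1.155, -0.002], TCP at [213.018, 587.581, 204.181] pointing down, gripper open.
Joint ranges: [-2.63, 2.63], [-0.92, 2.1], [0.06, 2.66], [-1.3, 4.44], [0, 2.69], [-3.02, 3.02]. Speed limits (rad/s): [2.22, 2.22, 2.79, 3.14, 3.14, 3.14].

## Interface

Orientations are given as [roll, pitch, yaw] about the fixed x, y, z axes, in that order (R = Rz(yaw) Ry(pitch) Rx(roll)).
In Python, from rig import r gives the robot as it stands.
- The arm moves only by the tool carry_out, never from a script. Its argument "series" is a list of rows, each a list of 7 numbers: the turn, a rotation vector about the tool's x, y, z as a fraction of full scale, then the shift along the tool's x, y, z as a fraction of full scale, then the gripper command: -1 is fully open, 1 is shut, values between are in proportion. A call has 1 to 8 rows; each row is the pose to reach, as a shift and turn from the pose commanded when the call began, along the tool's axes at that moment, turning the shorter way round; what a row does not reach only later rows make up. Full scale, the value 1, is 0.25 m for a shift and pi rad for a turn. A row lasts 1/8 s, in which the tool goes at most 62.5 mm and 10.7 degrees, less where a joint would pass 70% of its speed; a pose out of reach is approached as far as the arm can. A call with a number of a shift or a turn outside -1 to 1 is refused whole. A call with a gripper value outside its range is refused whole. The fingers move at their own pace and stop on an object; "force" is the grip in N (left out, the last holds). Time passes only in rows, so rows that repeat a pose let the fingers close. It gives the time, the measured TCP pose, the force, the opening and the grip force at its end, in the units of the state.
- r.sense(): the state, without advancing time (a new reading comes with each control period).
- r.grab_frame(name): name is "scene" or "top" or "wrist"; returns the picture (480x640x3 uint8, red, green, blue); there is no depth.
- r.get_calibration(name): a dict with "K" (3x3 intrinsics, pixels), "pose" (4x4, takes a point from camera to world coordinates). Camera axes: x right, y up, looking along -z (the intrinsics and any distortion apply to the point x, -y, -z); pixel columns grow to the right and rows downward; lengths in mm; the calibration is good to about 2 mm. A picture is of the moment at which its call begins: read the wrist's pose just before it. get_calibration takes no time and is no camera call; for the wrist camera it gives the pose at the moment of the call.
- r.sign_off(): hands the job in; it is judged then, once.
Trained networks look in the newest picture that a camera, given by its name, has taken for a name from the list of things; names that differ only in an ending like _2 or _b are one class to them, and where a whole thing is asked for, a point or a joint stands for the part that bears it (a point fixed in the world has none). Each returns a list of dicts, best first, with "score" (0 to 1); they miss things now and then, are a little off and sometimes report something else, mostly with a low value. They report only what shows in the picture. A call takes as long as a camera call.
- r.silhouettes(camera, label): "region" (480x640 bool, what is visible of it) and "position" ([row, column] in pixels, amid what is visible of it).
The state is a dict: "clock": time; "qpos": joint angles; "qvel": joint speeds; "joint_efforts": joint torques, N m; "eef_pos": TCP position; "tcp_rot": TCP orientation; "contact_force": force on the tool from outside, world axes, zero at the start; "wrist_torque": the same for the moment, N m; "opening": opening from 0.0 (shut) to 1.0 (fully open); "grasp_force": force on a finger pad.
Only numpy, scipy, OpenCV 4.12 (cv2) and the standard library are available. Lean on these libraries where they do the work, as an engineer would, in place of code of your own. Each camera call takes 0.05 s, during which the arm holds its last target. There are 200 camera calls.

## Task

Open the stick box with the green lid: press the white pad near the front edge of its lid until the catch lets go, take the finger away so that the lid springs ajar by itself, then push the lid with the fingertips all the way back until it leans open on its stop. Only touch and push, gently, with a finger: do not grasp, lift or shove either box, leave the orange-lidded box shut, and do not disturb the moulds and the stick bundles.

Things in the scene. Friction and masses are not known exactly. Their poses are not given: they have to be found in the camera images.
- green_box: loose white plastic box of lolly sticks, 130 mm (x) by 100 mm (y), rim 66 mm high, about 1.4 kg, with its lid in green; origin at the centre of its underside on the table, x axis from the front (free edge of the lid) to the hinge at the back, z up
- green_lid (a joint): angle of the green lid (the lid to open), rad: 0 shut and latched, about 0.56 sprung ajar, 1.57 upright, 1.9 fully open, leaning back on its stop; slightly negative while pressed in. Held shut until pressed; then, as the finger leaves, a spring raises it within about a second to ajar; beyond that it swings freely (about 0.12 kg), falling onto its stop once past upright. It does not latch again
- green_pad (a point): centre of the round white pad (26 mm across, black dot) on top of the green lid, in the middle near its free front edge, 86 mm above the table when shut; axes of the lid (x to the hinge, z out of the top). Touch latch: it gives under about 3 to 5 N and lets go after about 3 to 4 mm of travel; rubber stiffens the push beyond that, hard stop at about 7 mm
- green_edge (a point): lower edge of the green lid's front skirt, in the middle: the free edge, 63 mm above the table when shut, about 125 mm when ajar; axes of the lid
- green_hinge (a point): middle of the hinge axis of the green lid, 80 mm above the table; the axis runs along the box's y. The lid is 112 mm wide (y) and reaches 137 mm from here to its front edge, 6 mm thick, with an 18 mm skirt hanging down at the front (to 17 mm below the hinge's level) and thin skirts at the sides
- orange_box: loose white plastic box of lolly sticks, 130 mm (x) by 100 mm (y), rim 66 mm high, about 1.4 kg, with its lid in orange; origin at the centre of its underside on the table, x axis from the front (free edge of the lid) to the hinge at the back, z up
- orange_lid (a joint): angle of the orange lid (must stay shut), rad: 0 shut and latched, about 0.56 sprung ajar, 1.57 upright, 1.9 fully open, leaning back on its stop; slightly negative while pressed in
- orange_pad (a point): centre of the round white pad (26 mm across, black dot) on top of the orange lid, in the middle near its free front edge, 86 mm above the table when shut; axes of the lid (x to the hinge, z out of the top)
- orange_edge (a point): lower edge of the orange lid's front skirt, in the middle: the free edge, 63 mm above the table when shut, about 125 mm when ajar; axes of the lid
- orange_hinge (a point): middle of the hinge axis of the orange lid, 80 mm above the table; the axis runs along the box's y. The lid is 112 mm wide (y) and reaches 137 mm from here to its front edge, 6 mm thick, with an 18 mm skirt hanging down at the front (to 17 mm below the hinge's level) and thin skirts at the sides
- mould_a: loose grey steel lolly mould standing on its rim, 38 x 64 mm, 95 mm high, to the robot's right of the boxes; origin at the centre of its underside; bystander
- mould_b: a second such mould, 38 x 64 x 95 mm, behind the boxes; bystander
- bundle: loose bundle of lolly sticks in two rubber bands, 53 x 118 x 12 mm, lying to the right; origin at the centre of its underside; bystander

How it is judged:
By the outcome, as a careful person would: the job done as asked, in the order asked, and still so for the second after the job is handed in, with the robot touching nothing.
It also fails if it takes over 48 s, if anything falls off the work surface, if the arm or the gripper's body presses on something with over 40 N, if the wrist force passes 120 N, or if a joint passes its speed limit or range.

## Working session

There is one attempt and no reset: what is moved stays moved. The work goes in short steps, Python scripts to look and compute and a tool call to move; the robot and the scene stay as the last step left them, time stands still between calls to the robot, and variables do not carry over. Pictures are saved under pics/ and viewed, at most 10 in all, crops included, and the job is handed in when it is done.

Besides the shell and the picture viewer there is one more tool, called after "Emit:" as name([rows], argument=value, ...), one row to a line, values as JSON. carry_out: Moves the arm, as the interface text tells. Its arguments: {"type":"object","properties":{"series":{"type":"array"},"force":{"type":"number"}},"required":["series"]}

```bash
mkdir -p pics
cat > h.py <<'E'
from rig import r
import numpy as np, cv2
from scipy.spatial.transform import Rotation as R
def ray(cam,px,z):
    c=r.get_calibration(cam);K=np.array(c["K"]);P=np.array(c["pose"])
    row,col=px
    d=np.linalg.inv(K)@[col,row,1]; d=P[:3,:3]@(d*[1,-1,-1]); o=P[:3,3]
    return (o+d*(z-o[2])/d[2])
E
python3 - <<'E'
from h import *
s=r.sense();print(s)
for c in ["scene","top"]:
    cv2.imwrite(f"pics/{c}0.png",r.grab_frame(c)[:,:,::-1]); k=r.get_calibration(c);print(c,{a:b for a,b in k.items() if a not in("pose",)},np.round(k["pose"],2).tolist())
for n,z in [("green_pad",86),("green_lid",86),("green_edge",70),("orange_pad",86),("orange_lid",86),("mould_a",95),("bundle",12),("green_box",40)]:
    for d in r.silhouettes("top",n)[:3]:
        print(n,round(d["score"],2),np.round(d["position"]),d["region"].sum(),np.round(ray("top",d["position"],z)))
        if n.endswith("lid"):
            q=cv2.minAreaRect(np.argwhere(d["region"]).astype(np.float32)); print([np.round(ray("top",p,z)).tolist() for p in cv2.boxPoints(q)])
E
```

```text
{'clock': 0.0, 'qpos': array([ 1.22057984e+00,  3.53671129e-01,  1.63416004e+00,  2.09075048e-05,
        1.15520825e+00, -2.42856662e-03]), 'qvel': array([-9.38881556e-04, -1.10139188e-05, -1.33209795e-03,  3.19190015e-05,
        2.67307456e-04,  7.50484601e-04]), 'joint_efforts': array([-1.27283129e-03, -6.05269361e+01, -3.42062616e+01,  1.96896127e-05,
        9.40235099e-03,  6.34575758e-05]), 'eef_pos': array([212.83841263, 587.07427414, 203.43628081]), 'tcp_rot': array([-3.14014594e+00, -2.26291123e-05,  2.79379626e+00]), 'contact_force': array([-0.24674795, -0.4054354 ,  0.62762631]), 'wrist_torque': array([ 0.05451674,  0.00670132, -0.00555808]), 'grasp_force': 0.0, 'opening': 1.0026627828243866}
scene {'K': array([[527.27973158,   0.        , 322.1772402 ],
       [  0.        , 527.27973158, 236.86743261],
       [  0.        ,   0.        ,   1.        ]])} [[0.86, 0.29, -0.43, 24.91], [-0.52, 0.48, -0.71, -719.09], [0.0, 0.83, 0.56, 740.0], [0.0, 0.0, 0.0, 1.0]]
top {'K': array([[521.16521054,   0.        , 321.88883105],
       [  0.        , 521.16521054, 233.89028874],
       [  0.        ,   0.        ,   1.        ]])} [[0.03, 1.0, -0.06, 459.16], [-1.0, 0.03, -0.01, 125.27], [-0.01, 0.06, 1.0, 1221.32], [0.0, 0.0, 0.0, 1.0]]
green_pad 0.86 [269. 310.] 3355 [456. 162.  86.]
green_lid 0.61 [265. 314.] 3224 [464. 154.  86.]
[[549.0, 124.0, 86.0], [515.0, 232.0, 86.0], [379.0, 188.0, 86.0], [412.0, 81.0, 86.0]]
green_edge 0.56 [267. 312.] 3301 [460. 158.  70.]
orange_pad 0.66 [263. 231.] 3349 [464. 336.  86.]
orange_lid 0.73 [265. 228.] 3358 [459. 341.  86.]
[[548.0, 299.0, 86.0], [517.0, 413.0, 86.0], [379.0, 374.0, 86.0], [409.0, 261.0, 86.0]]
mould_a 0.97 [161. 273.] 450 [689. 249.  95.]
mould_a 0.89 [298. 375.] 459 [396.  21.  95.]
bundle 0.85 [279. 447.] 1001 [ 441. -152.   12.]
green_box 0.85 [269. 312.] 3231 [455. 160.  40.]
green_box 0.62 [264. 313.] 3316 [466. 158.  40.]
```

Run:
```python
import cv2
t=cv2.imread("pics/top0.png")[130:360,170:420]
cv2.imwrite("pics/topc.png",cv2.resize(t,None,fx=2.6,fy=2.6,interpolation=cv2.INTER_CUBIC))
```

```text
(no output)
```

View pics/topc.png

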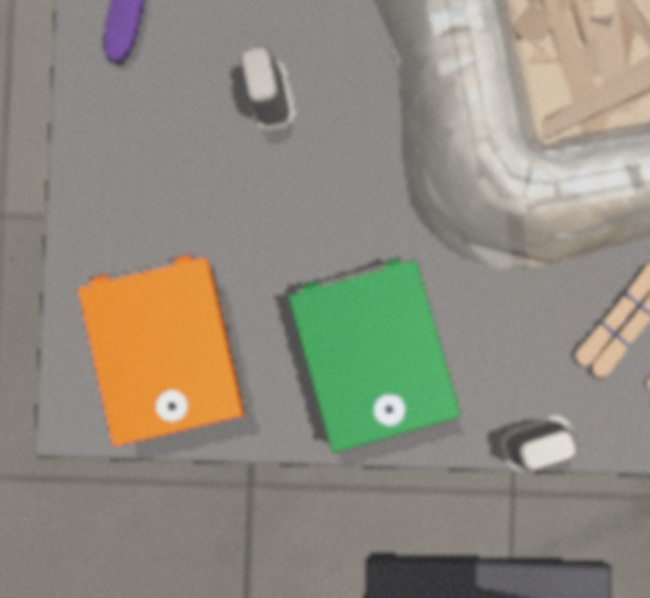

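View pics/scene0.png

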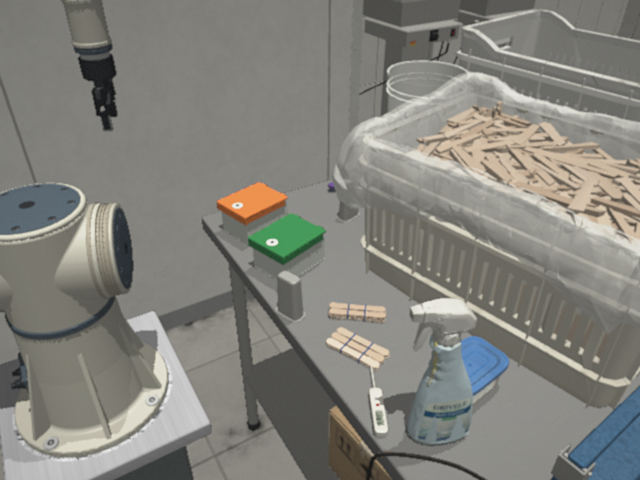

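The top crop shows the green box on the right, with its pad dot at crop (389,409), which is full-image (319.6,287.3). The hinge is at the far side and the yaw is about 0.28. The scene view agrees with this: the orange box is to the left, and mould_a is front right.

Run:
```python
from h import *
im=cv2.imread("pics/top0.png").astype(int);b,g,rr=im[...,0],im[...,1],im[...,2]
m=((g>rr+40)&(g>b+25)).astype(np.uint8);m[:,:270]=0;m[:200]=0;m[320:]=0;m[:,360:]=0
m=cv2.morphologyEx(m,cv2.MORPH_CLOSE,np.ones((15,15)));m=cv2.morphologyEx(m,cv2.MORPH_OPEN,np.ones((15,15)))
pts=np.array([ray("top",p,85)[:2] for p in np.argwhere(m)],np.float32)
print(cv2.minAreaRect(pts), np.round(cv2.boxPoints(cv2.minAreaRect(pts))))
print("pad top",ray("top",(287.3,319.6),86))
# scene view pad: white blob near (271,242)
s=cv2.imread("pics/scene0.png");w=(s.min(2)>170).astype(np.uint8);w[:232]=0;w[252:]=0;w[:,:258]=0;w[:,286:]=0
c=np.argwhere(w).mean(0);print(c,w.sum(),"pad scene",ray("scene",c,86))
# current tool axes
st=r.sense();M=R.from_euler("xyz",st["tcp_rot"]).as_matrix();print(M.round(3))
tgt=np.array([*ray("top",(287.3,319.6),86)[:2],130]);print("shift/250",(M.T@(tgt-st["eef_pos"])/250).round(3))
```

```text
Traceback (most recent call last):
  File "h.py", line 5, in ray
    c=r.get_calibration(cam);K=np.array(c["K"]);P=np.array(c["pose"])
ValueError: time passes only in moves, steps and waits
```

```bash
cat > h.py <<'E'
from rig import r
import numpy as np, cv2
from functools import lru_cache
from scipy.spatial.transform import Rotation as R
cal=lru_cache(None)(lambda cam:r.get_calibration(cam))
def ray(cam,px,z):
    c=cal(cam);K=np.array(c["K"]);P=np.array(c["pose"])
    row,col=px
    d=np.linalg.inv(K)@[col,row,1]; d=P[:3,:3]@(d*[1,-1,-1]); o=P[:3,3]
    return (o+d*(z-o[2])/d[2])
def plan(pos,tilt,yaw):
    "row (fractions) to reach pos with tool down, x axis along -box x, tips tilted forward by tilt"
    st=r.sense();M=R.from_euler("xyz",st["tcp_rot"])
    bx=np.array([np.cos(yaw),np.sin(yaw),0]);by=np.array([-bx[1],bx[0],0])
    z=np.array([0,0,-1])*np.cos(tilt)+bx*np.sin(tilt); x=np.cross(by,z)
    T=R.from_matrix(np.c_[x,by,z])
    return np.r_[(M.inv()*T).as_rotvec()/np.pi, M.inv().apply(np.array(pos)-st["eef_pos"])/250].round(4)
E
python3 - <<'E'
from h import *
im=cv2.imread("pics/top0.png").astype(int);b,g,rr=im[...,0],im[...,1],im[...,2]
m=((g>rr+40)&(g>b+25)).astype(np.uint8);m[:,:270]=0;m[:200]=0;m[320:]=0;m[:,360:]=0
m=cv2.morphologyEx(m,cv2.MORPH_CLOSE,np.ones((15,15)));m=cv2.morphologyEx(m,cv2.MORPH_OPEN,np.ones((15,15)))
pts=np.array([ray("top",p,85)[:2] for p in np.argwhere(m)],np.float32)
q=cv2.minAreaRect(pts);print(q,cv2.boxPoints(q).round())
pad=ray("top",(287.3,319.6),86);print("pad top",pad)
s=cv2.imread("pics/scene0.png");w=(s.min(2)>170).astype(np.uint8);w[:232]=0;w[252:]=0;w[:,:258]=0;w[:,286:]=0
c=np.argwhere(w).mean(0);print(c,w.sum(),"pad scene",ray("scene",c,86))
for z,y in [(200,.27),(200,.28),(200,.29)]: print(plan([*pad[:2],z],0,y))
E
```

```text
((463.0897216796875, 155.8826904296875), (141.1910400390625, 111.92790985107422), 17.49347686767578) [[379. 188.]
 [413.  81.]
 [547. 124.]
 [514. 230.]]
pad top [416.29517277 140.40190903  86.        ]
[242.       271.640625] 64 pad scene [416.68754583 139.21247743  86.        ]
[-0.     -0.     -0.1967 -1.3741 -1.4043  0.0167]
[-0.     -0.     -0.1999 -1.3741 -1.4043  0.0167]
[-0.     -0.     -0.203  -1.3741 -1.4043  0.0167]
```

Emit:
carry_out([
  [0,0,-0.05,-0.17,-0.18,0,1],
  [0,0,-0.1,-0.34,-0.35,0,1],
  [0,0,-0.15,-0.51,-0.53,0,1],
  [0,0,-0.2,-0.69,-0.7,0,1],
  [0,0,-0.207,-0.85,-0.87,0,1],
  [0,0,-0.207,-1,-1,0,1],
  [0,0,-0.207,-1,-1,0,1],
], force=20)

```text
clock: 1.38
eef_pos: [364.0, 264.9, 204.4]
tcp_rot: [-3.141, 0.001, -2.843]
contact_force: [-0.0, 1.0, 0.7]
opening: 0.004
grasp_force: 0.0
```

Run:
```python
from h import *
s=r.sense();print(s["qpos"],s["eef_pos"],s["tcp_rot"],s["opening"],s["contact_force"])
print(plan([416.5,139.8,120],0,.305))
```

```text
[ 6.26248319e-01  7.54925950e-02  1.99017329e+00 -6.29114782e-04
  1.07552334e+00 -1.24265676e+00] [364.01731318 264.92308697 204.44881934] [-3.14119854e+00  5.60252981e-04 -2.84318491e+00] 0.0035589021420855825 [-0.04881891  1.02358326  0.71755607]
[-1.00e-04  2.00e-04 -2.10e-03 -5.33e-02 -5.40e-01  3.38e-01]
```

Emit:
carry_out([
  [0,0,-0.002,-0.02,-0.2,0,1],
  [0,0,-0.002,-0.04,-0.4,0,1],
  [0,0,-0.002,-0.053,-0.54,0.12,1],
  [0,0,-0.002,-0.053,-0.54,0.3,1],
  [0,0,-0.002,-0.053,-0.54,0.338,1],
  [0,0,-0.002,-0.053,-0.54,0.338,1],
])

```text
clock: 2.12
eef_pos: [415.5, 143.1, 119.9]
tcp_rot: [3.141, -0.001, -2.832]
contact_force: [0.1, 0.3, 0.4]
opening: -0.002
grasp_force: 0.0
```

Run:
```python
from h import *
s=r.sense();print(s["qpos"],s["eef_pos"],s["tcp_rot"],s["contact_force"])
a=r.grab_frame("wrist")[:,:,::-1]; b=r.grab_frame("scene")[:,:,::-1]
b=cv2.resize(b[120:320,180:400],(528,480))
cv2.imwrite("pics/a1.png",cv2.resize(np.hstack([a,b]),(800,329)))
print(plan([416.5,139.8,90],0,.305))
```

```text
[ 3.28204487e-01  1.76792637e-01  2.09522203e+00  1.86092496e-04
  8.70507225e-01 -1.55245531e+00] [415.54198342 143.14049617 119.85060519] [ 3.14146753e+00 -9.31703540e-04 -2.83184911e+00] [0.12520846 0.2792623  0.44225702]
[ 0.      0.0006  0.0016  0.0049 -0.0137  0.1238]
```

View pics/a1.png

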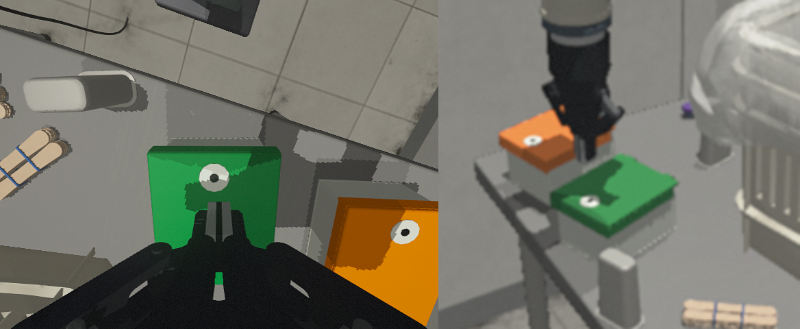

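The wrist view shows the pad dot at picture (213,178), just ahead of the closed fingers. The scene view has the gripper over the green lid's front. I'll descend to just above the pad, then press.

Emit:
carry_out([
  [0,0,0.0016,0.005,-0.014,0,1],
  [0,0,0.0016,0.005,-0.014,0.07,1],
  [0,0,0.0016,0.005,-0.014,0.124,1],
  [0,0,0.0016,0.005,-0.014,0.124,1],
])

```text
clock: 2.72
eef_pos: [415.0, 138.5, 88.2]
tcp_rot: [-3.142, -0.001, -2.838]
contact_force: [0.6, 0.5, -0.3]
opening: 0.0
grasp_force: 0.0
```

Run:
```python
from h import *
s=r.sense();print(s["eef_pos"],s["tcp_rot"],s["contact_force"])
r.grab_frame("wrist");print(ray("wrist",(178/.685,213/.685),86))
```

```text
[414.97033884 138.52586078  88.18820049] [-3.14157154e+00 -1.49960471e-03 -2.83776785e+00] [ 0.55570697  0.51237511 -0.27943004]
[403.04412638 131.24120217  86.        ]
```

Emit:
carry_out([
  [0,0,0,0,0,0.008,1],
  [0,0,0,0,0,0.014,1],
  [0,0,0,0,0,0.02,1],
  [0,0,0,0,0,0.024,1],
  [0,0,0,0,0,0.024,1],
])

```text
clock: 3.4
eef_pos: [415.5, 138.7, 82.6]
tcp_rot: [-3.142, -0.0, -2.838]
contact_force: [-0.2, -0.5, 0.3]
opening: -0.001
grasp_force: 0.0
```

Emit:
carry_out([
  [0,0,0,0,0,0.004,1],
  [0,0,0,0,0,0.008,1],
  [0,0,0,0,0,0.008,1],
])

```text
clock: 3.78
eef_pos: [415.5, 138.7, 80.6]
tcp_rot: [3.142, -0.0, -2.838]
contact_force: [0.0, -0.9, 0.0]
opening: 0.001
grasp_force: 0.0
```

Run:
```python
from h import *
a=r.grab_frame("wrist")[:,:,::-1][60:480,120:520]; b=r.grab_frame("scene")[:,:,::-1]
b=cv2.resize(b[180:300,220:350],(455,420),interpolation=cv2.INTER_CUBIC)
cv2.imwrite("pics/a2.png",cv2.resize(np.hstack([a,b]),(800,393)))
P=cal("wrist")["pose"];K=cal("wrist")["K"]
s=r.sense();print(s["eef_pos"],s["contact_force"],s["wrist_torque"])
def proj(p):
    q=np.linalg.inv(P)@[*p,1];q=K@[q[0],-q[1],-q[2]];return (q[:2]/q[2]).round()
print(proj(s["eef_pos"]),proj([416.5,139.8,86]))
```

```text
[415.55495509 138.71436269  80.66502662] [-0.46746903 -0.09788583  0.01293061] [-0.03681941 -0.0423892   0.05015125]
[318. 288.] [319. 295.]
```

View pics/a2.png

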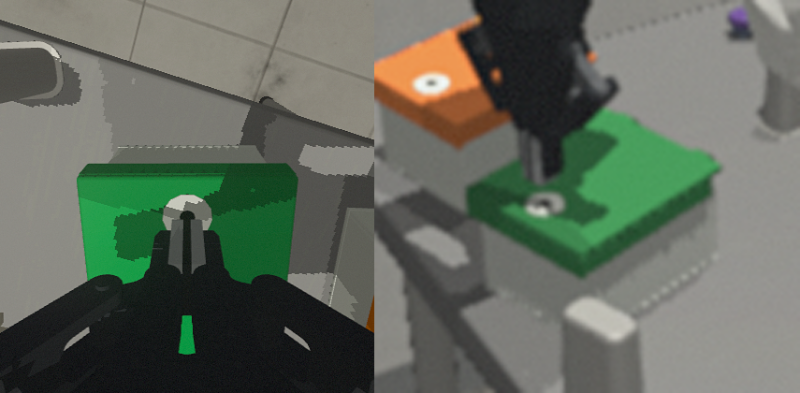

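Run:
```python
from h import *
def proj(c,p):
    P=cal(c)["pose"];K=cal(c)["K"]
    q=np.linalg.inv(P)@[*p,1];q=K@[q[0],-q[1],-q[2]];return (q[:2]/q[2]).round(1)
e=r.sense()["eef_pos"]
for p in [e,e+[0,0,10],e+[0,0,20],[416.5,139.8,86]]:
    q=proj("scene",p);print(q,((q-[220,180])*3.5*.9357).round())
```

```text
[271.4 244.3] [168. 211.]
[271.2 240.5] [168. 198.]
[270.9 236.7] [167. 186.]
[271.4 241.9] [168. 203.]
```

The scene view shows a gap of roughly 10–20 mm between the visible fingertip and the pad, and the force is zero. The pad isn't touched yet, so I'll go on in small steps.

Emit:
carry_out([
  [0,0,0,0,0,0.006,1],
  [0,0,0,0,0,0.012,1],
  [0,0,0,0,0,0.012,1],
])

```text
clock: 4.25
eef_pos: [415.4, 138.7, 77.5]
tcp_rot: [-3.142, -0.0, -2.838]
contact_force: [0.8, -0.8, -0.4]
opening: 0.001
grasp_force: 0.0
```

Run:
```python
from h import *
s=r.sense();print(s["eef_pos"],s["contact_force"],s["wrist_torque"],s["joint_efforts"],r.pinch_z)
```

```text
[415.44274338 138.66567559  77.51696982] [ 0.7598902  -0.77839255 -0.37435761] [-0.05344826  0.00192091  0.0079244 ] [-3.77115657e-04 -4.24025524e+01 -2.39076912e+01 -2.70002029e-04
 -3.18686035e-02 -6.15147314e-05] 18.700000000000003
```

Emit:
carry_out([
  [0,0,0,0,0,0.008,1],
  [0,0,0,0,0,0.012,1],
  [0,0,0,0,0,0.012,1],
])

```text
clock: 4.62
eef_pos: [415.5, 138.7, 74.6]
tcp_rot: [-3.142, -0.0, -2.838]
contact_force: [-0.7, -0.6, 0.7]
opening: 0.001
grasp_force: 0.0
```

Emit:
carry_out([
  [0,0,0,0,0,0.008,1],
  [0,0,0,0,0,0.008,1],
])

```text
clock: 4.88
eef_pos: [415.5, 138.7, 72.5]
tcp_rot: [-3.142, -0.0, -2.838]
contact_force: [-0.1, 0.9, 0.4]
opening: -0.002
grasp_force: 0.0
```

Emit:
carry_out([
  [0,0,0,0,0,0.008,1],
  [0,0,0,0,0,0.008,1],
])

```text
clock: 5.12
eef_pos: [415.5, 138.6, 70.5]
tcp_rot: [-3.142, -0.0, -2.838]
contact_force: [0.5, -0.4, 0.1]
opening: 0.002
grasp_force: 0.0
```

Emit:
carry_out([
  [0,0,0,0,0,0.008,1],
  [0,0,0,0,0,0.008,1],
])

```text
clock: 5.38
eef_pos: [415.5, 138.7, 68.5]
tcp_rot: [-3.142, -0.0, -2.838]
contact_force: [-0.0, -0.4, -0.1]
opening: 0.001
grasp_force: 0.0
```

Run:
```python
from h import *
a=r.grab_frame("wrist")[:,:,::-1][60:480,120:520]; b=r.grab_frame("scene")[:,:,::-1]
b=cv2.resize(b[200:270,240:316],(456,420),interpolation=cv2.INTER_CUBIC)
cv2.imwrite("pics/a3.png",cv2.resize(np.hstack([a,b]),(800,393)))
s=r.sense();print(s["eef_pos"],s["contact_force"])
```

```text
[415.56236648 138.70322818  68.66757126] [-0.18219491  0.74909635  0.49962175]
```

View pics/a3.png

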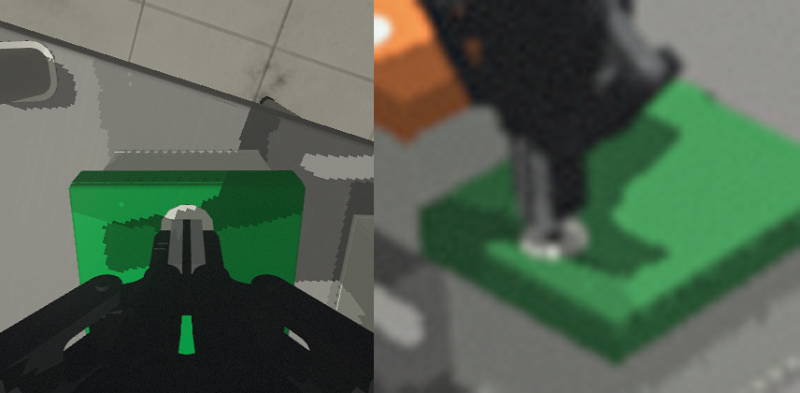

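The fingertip is now almost on the pad: the scene crop has the tip at (545,232) and the pad at (553,240). The real tip therefore sits about 17 mm behind the reported TCP.

Emit:
carry_out([
  [0,0,0,0,0,0.008,1],
  [0,0,0,0,0,0.008,1],
])

```text
clock: 5.72
eef_pos: [415.4, 138.7, 66.5]
tcp_rot: [-3.142, -0.0, -2.838]
contact_force: [1.1, 0.4, 0.6]
opening: -0.005
grasp_force: 0.0
```

Emit:
carry_out([
  [0,0,0,0,0,0.006,1],
  [0,0,0,0,0,0.006,1],
])

```text
clock: 5.98
eef_pos: [415.5, 138.7, 65.1]
tcp_rot: [3.142, -0.0, -2.838]
contact_force: [0.3, 0.2, -0.6]
opening: -0.0
grasp_force: 0.0
```

Emit:
carry_out([
  [0,0,0,0,0,0.006,1],
  [0,0,0,0,0,0.006,1],
])

```text
clock: 6.22
eef_pos: [415.5, 138.7, 63.6]
tcp_rot: [-3.142, -0.0, -2.838]
contact_force: [0.1, 0.3, -0.2]
opening: -0.001
grasp_force: 0.0
```

Emit:
carry_out([
  [0,0,0,0,0,0.006,1],
  [0,0,0,0,0,0.006,1],
])

```text
clock: 6.48
eef_pos: [415.5, 138.7, 62.1]
tcp_rot: [-3.142, -0.0, -2.838]
contact_force: [0.0, -0.3, 0.1]
opening: -0.004
grasp_force: 0.0
```

Emit:
carry_out([
  [0,0,0,0,0,0.006,1],
  [0,0,0,0,0,0.006,1],
])

```text
clock: 6.72
eef_pos: [415.5, 138.7, 60.6]
tcp_rot: [3.142, -0.0, -2.838]
contact_force: [0.3, 0.4, -0.2]
opening: -0.002
grasp_force: 0.0
```

Run:
```python
from h import *
a=r.grab_frame("wrist")[:,:,::-1][60:480,120:520]; b=r.grab_frame("scene")[:,:,::-1]
b=cv2.resize(b[200:270,240:316],(456,420),interpolation=cv2.INTER_CUBIC)
cv2.imwrite("pics/a4.png",cv2.resize(np.hstack([a,b]),(800,393)))
s=r.sense();print(s["eef_pos"],s["contact_force"],s["joint_efforts"])
```

```text
[415.5660418  138.72070467  60.65856062] [-0.57011892 -0.9125518   0.75995251] [-1.05229337e-03 -4.33370161e+01 -2.25298333e+01 -1.97034410e-04
 -1.27895477e-03 -2.36832591e-05]
```

View pics/a4.png

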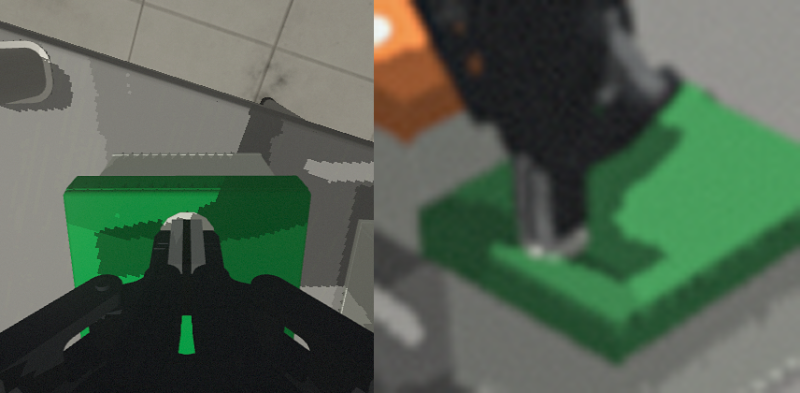

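The tip now covers most of the pad; only a sliver of white shows in front of it, at (545,250). I'll keep stepping.

Emit:
carry_out([
  [0,0,0,0,0,0.006,1],
  [0,0,0,0,0,0.006,1],
])

```text
clock: 7.08
eef_pos: [415.6, 138.7, 59.1]
tcp_rot: [-3.142, 0.0, -2.838]
contact_force: [1.0, 0.3, 0.9]
opening: -0.003
grasp_force: 0.0
```

Emit:
carry_out([
  [0,0,0,0,0,0.006,1],
  [0,0,0,0,0,0.006,1],
])

```text
clock: 7.32
eef_pos: [415.6, 138.7, 57.7]
tcp_rot: [-3.142, -0.0, -2.838]
contact_force: [-0.8, -0.5, 2.1]
opening: -0.0
grasp_force: 1.2
```

Contact at about z 58.5, so the real tip is about 27 mm behind the reported TCP.

Emit:
carry_out([
  [0,0,0,0,0,0.004,1],
  [0,0,0,0,0,0.008,1],
  [0,0,0,0,0,0.008,1],
])

```text
clock: 7.7
eef_pos: [415.5, 138.7, 55.5]
tcp_rot: [-3.142, -0.0, -2.838]
contact_force: [-1.4, 0.0, 2.0]
opening: 0.0
grasp_force: 0.9
```

Emit:
carry_out([
  [0,0,0,0,0,0.004,1],
  [0,0,0,0,0,0.006,1],
  [0,0,0,0,0,0.006,1],
])

```text
clock: 8.07
eef_pos: [415.5, 138.7, 54.2]
tcp_rot: [3.142, -0.0, -2.838]
contact_force: [-2.7, -0.1, 5.2]
opening: 0.004
grasp_force: 2.7
```

Emit:
carry_out([
  [0,0,0,0,0,0.004,1],
  [0,0,0,0,0,0.004,1],
])

```text
clock: 8.32
eef_pos: [415.5, 138.7, 53.3]
tcp_rot: [-3.142, -0.0, -2.838]
contact_force: [-2.7, -1.4, 6.5]
opening: -0.001
grasp_force: 3.5
```

Emit:
carry_out([
  [0,0,0,0,0,0.004,1],
  [0,0,0,0,0,0.004,1],
])

```text
clock: 8.57
eef_pos: [415.5, 138.7, 52.4]
tcp_rot: [-3.142, -0.0, -2.838]
contact_force: [-2.9, -0.9, 7.7]
opening: 0.006
grasp_force: 4.3
```

Emit:
carry_out([
  [0,0,0,0,0,-0.25,1],
  [0,0,0,0,0,-0.5,1],
  [0,0,0,0,0,-0.6,1],
  [0,0,0,0,0,-0.6,1],
  [0,0,0,0,0,-0.6,1],
  [0,0,0,0,0,-0.6,1],
  [0,0,0,0,0,-0.6,1],
  [0,0,0,0,0,-0.6,1],
])

```text
clock: 9.57
eef_pos: [415.3, 138.6, 201.6]
tcp_rot: [-3.142, -0.001, -2.838]
contact_force: [-0.1, -0.3, 0.0]
opening: 0.001
grasp_force: 0.0
```

Run:
```python
from h import *
a=r.grab_frame("wrist")[:,:,::-1]; b=r.grab_frame("scene")[:,:,::-1]
b=cv2.resize(b[130:310,200:380],(480,480),interpolation=cv2.INTER_CUBIC)
cv2.imwrite("pics/a5.png",cv2.resize(np.hstack([a,b]),(800,343)))
s=r.sense();print(s["clock"],s["qpos"],s["eef_pos"],s["contact_force"])
```

```text
9.675 [ 3.18714691e-01  5.85306637e-02  2.01492178e+00 -1.96623537e-05
  1.06862068e+00 -1.55581003e+00] [415.50236049 138.67347095 201.93190433] [ 0.82771163 -0.25129481 -0.99638422]
```

View pics/a5.png

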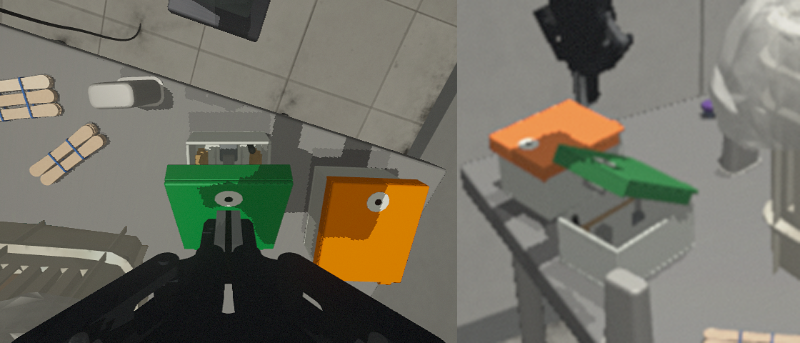

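The lid has sprung ajar: the scene panel shows the green lid tilted with its front edge up near (560,155), and the orange lid is still shut. Next I'll tilt the tool and bring it in front of the lid, low enough to get under the edge.

```bash
cat >> h.py <<'E'
H=np.array([526.7,175.6,0]);YAW=.305;BX=np.array([np.cos(YAW),np.sin(YAW),0])
def tip(b,z,tilt=.6,off=27):
    zt=np.array([0,0,-1])*np.cos(tilt)+BX*np.sin(tilt)
    return plan(H+BX*b+[0,0,z]+off*zt,tilt,YAW)
E
python3 - <<'E'
from h import *
for p in [(-185,210),(-185,160),(-170,105)]: print(p,tip(*p))
E
```

```text
(-185, 210) [-1.000e-04 -1.911e-01 -4.000e-04  2.104e-01  7.100e-03  5.700e-02]
(-185, 160) [-1.000e-04 -1.911e-01 -4.000e-04  2.103e-01  7.100e-03  2.570e-01]
(-170, 105) [-1.000e-04 -1.911e-01 -4.000e-04  1.502e-01  7.100e-03  4.769e-01]
```

Emit:
carry_out([
  [0,-0.05,0,0.1,0,0,1],
  [0,-0.1,0,0.21,0.007,0,1],
  [0,-0.15,0,0.21,0.007,0.05,1],
  [0,-0.191,0,0.21,0.007,0.15,1],
  [0,-0.191,0,0.21,0.007,0.257,1],
  [0,-0.191,0,0.21,0.007,0.257,1],
  [0,-0.191,0,0.21,0.007,0.257,1],
])

```text
clock: 10.55
eef_pos: [366.0, 124.9, 138.9]
tcp_rot: [-3.141, 0.601, -2.838]
contact_force: [-0.1, 0.3, -0.1]
opening: 0.001
grasp_force: 0.0
```

Run:
```python
from h import *
s=r.sense();print(s["qpos"],s["eef_pos"],s["tcp_rot"],s["contact_force"])
for p in [(-185,160),(-180,110),(-160,105),(-124,107)]: print(p,tip(*p))
```

```text
[ 0.35064656 -0.19025736  2.60374341 -0.20662506  0.13066901 -1.3271732 ] [365.97671081 124.93151517 138.89543539] [-3.14136828  0.60070843 -2.83786026] [-0.05595047  0.31051738 -0.06325279]
(-185, 160) [-0.0003  0.0002 -0.0003  0.0067  0.0003  0.0011]
(-180, 110) [-0.0003  0.0002 -0.0003  0.1033  0.0003  0.1774]
(-160, 105) [-3.000e-04  2.000e-04 -3.000e-04  4.860e-02  4.000e-04  2.391e-01]
(-124, 107) [-3.000e-04  2.000e-04 -3.000e-04 -7.470e-02  6.000e-04  3.139e-01]
```

Run:
```python
from h import *
for p in [(-165,115),(-155,102),(-140,102)]: print(p,tip(*p,tilt=.5))
```

```text
(-165, 115) [-0.0003  0.0321 -0.0003  0.0533  0.0004  0.1943]
(-155, 102) [-0.0003  0.0321 -0.0003  0.0497  0.0005  0.2598]
(-140, 102) [-3.000e-04  3.210e-02 -3.000e-04  2.000e-04  5.000e-04  2.937e-01]
```

Emit:
carry_out([
  [0,0.032,0,0.03,0,0.08,1],
  [0,0.032,0,0.053,0,0.194,1],
  [0,0.032,0,0.05,0,0.26,1],
  [0,0.032,0,0.025,0,0.277,1],
  [0,0.032,0,0,0,0.294,1],
  [0,0.032,0,0,0,0.294,1],
])

```text
clock: 11.3
eef_pos: [406.8, 137.5, 78.7]
tcp_rot: [-3.141, 0.502, -2.838]
contact_force: [1.1, 0.1, 0.1]
opening: -0.001
grasp_force: 0.0
```

Run:
```python
from h import *
a=r.grab_frame("wrist")[:,:,::-1]; b=r.grab_frame("scene")[:,:,::-1]
b=cv2.resize(b[170:300,210:340],(480,480),interpolation=cv2.INTER_CUBIC)
cv2.imwrite("pics/a6.png",cv2.resize(np.hstack([a,b]),(800,343)))
s=r.sense();print(s["clock"],s["qpos"],s["eef_pos"],s["contact_force"])
for th in [.45,.6,.75,.9,1.05,1.2,1.35,1.5,1.65,1.75]:
    c,q=np.cos(th),np.sin(th);E=(-137*c-17*q,80+137*q-17*c)
    print(th,np.round(E),tip(E[0]-1,E[1]-21,tilt=.5)[3:])
```

```text
11.4 [ 0.33688103  0.09419722  2.52274849 -0.60753703  0.02896137 -0.93392539] [405.41915282 137.10295577  78.12922011] [-0.06000198 -0.04132938 -0.66982021]
0.45 [-131.  124.] [-0.0324  0.0013  0.0111]
0.6 [-123.  143.] [-0.0973  0.0013 -0.0402]
0.75 [-112.  161.] [-0.1692  0.0014 -0.0812]
0.9 [-98. 177.] [-0.2464  0.0015 -0.1109]
1.05 [-83. 190.] [-0.3272  0.0016 -0.1289]
1.2 [-65. 202.] [-0.4098  0.0017 -0.1345]
1.35 [-47. 210.] [-0.4923  0.0018 -0.1277]
1.5 [-27. 215.] [-0.5728  0.002  -0.1087]
1.65 [ -6. 218.] [-0.6496  0.0021 -0.0779]
1.75 [  8. 218.] [-0.6979  0.0022 -0.0511]
```

View pics/a6.png

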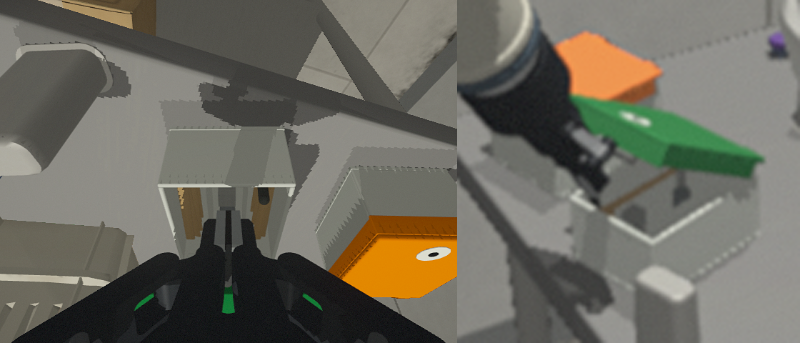

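The finger is under the ajar lid's front edge, at (600,190) in the scene panel, clear of the rim and the orange box. Now I'll follow the arc up.

Emit:
carry_out([
  [0,0,0,-0.032,0.001,0.011,1],
  [0,0,0,-0.065,0.001,-0.015,1],
  [0,0,0,-0.097,0.001,-0.04,1],
  [0,0,0,-0.133,0.001,-0.062,1],
  [0,0,0,-0.169,0.001,-0.081,1],
  [0,0,0,-0.207,0.001,-0.097,1],
  [0,0,0,-0.246,0.001,-0.111,1],
  [0,0,0,-0.246,0.001,-0.111,1],
])

```text
clock: 12.4
eef_pos: [443.2, 149.3, 131.6]
tcp_rot: [-3.141, 0.499, -2.838]
contact_force: [-8.5, -2.4, 7.4]
opening: 0.0
grasp_force: 6.0
```

Run:
```python
from h import *
b=r.grab_frame("scene")[:,:,::-1];a=r.grab_frame("wrist")[:,:,::-1]
b=cv2.resize(b[130:300,200:370],(480,480),interpolation=cv2.INTER_CUBIC)
cv2.imwrite("pics/a7.png",cv2.resize(np.hstack([a,b]),(800,343)))
s=r.sense();print(s["clock"],s["qpos"],s["eef_pos"],s["contact_force"],s["tcp_rot"])
for th in [.9,1.05,1.2,1.35,1.5,1.65,1.75,1.8]:
    c,q=np.cos(th),np.sin(th);E=(-137*c-17*q,80+137*q-17*c)
    print(th,np.round(E),tip(E[0]-1,E[1]-21,tilt=.5))
```

```text
12.5 [ 0.33319901  0.0048024   2.40277556 -0.06129418  0.2370452  -1.48534069] [442.40458262 149.07581868 130.93692989] [-9.57359682 -2.88484815  7.02821191] [-3.14125739  0.49758863 -2.83783314]
0.9 [-98. 177.] [-0.0003 -0.0008 -0.0003 -0.0086 -0.     -0.0004]
1.05 [-83. 190.] [-0.0003 -0.0008 -0.0003 -0.0893  0.     -0.0186]
1.2 [-65. 202.] [-3.000e-04 -8.000e-04 -3.000e-04 -1.719e-01  1.000e-04 -2.450e-02]
1.35 [-47. 210.] [-3.000e-04 -8.000e-04 -3.000e-04 -2.544e-01  2.000e-04 -1.810e-02]
1.5 [-27. 215.] [-3.00e-04 -8.00e-04 -3.00e-04 -3.35e-01  3.00e-04  7.00e-04]
1.65 [ -6. 218.] [-3.000e-04 -8.000e-04 -3.000e-04 -4.119e-01  4.000e-04  3.120e-02]
1.75 [  8. 218.] [-3.000e-04 -8.000e-04 -3.000e-04 -4.602e-01  5.000e-04  5.790e-02]
1.8 [ 15. 217.] [-3.000e-04 -8.000e-04 -3.000e-04 -4.833e-01  5.000e-04  7.300e-02]
```

View pics/a7.png

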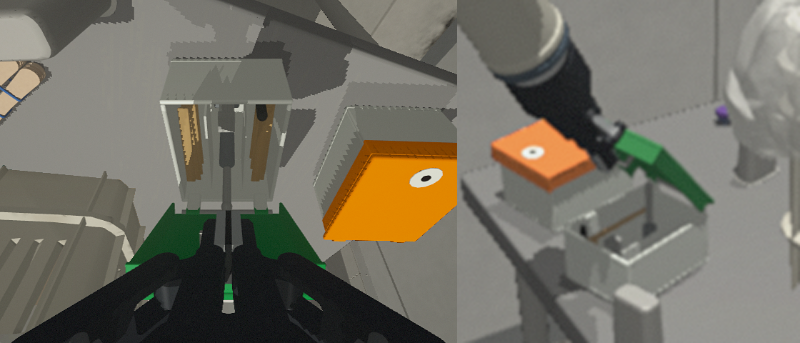

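The force of about 12 N runs along the lid plane. The knuckle is bearing on the skirt's outer face, so the finger is in too deep. I'll back out along the tool axis right away, then check whether the box slid.

Emit:
carry_out([
  [0,0,0,0,0,-0.03,1],
  [0,0,0,0,0,-0.06,1],
  [0,0,0,0,0,-0.06,1],
])

```text
clock: 12.88
eef_pos: [436.9, 147.5, 145.2]
tcp_rot: [-3.142, 0.501, -2.838]
contact_force: [0.2, 0.1, -0.6]
opening: -0.002
grasp_force: 0.2
```

Run:
```python
from h import *
f=r.grab_frame("scene")[:,:,::-1].copy();cv2.imwrite("pics/s8.png",f)
t=r.grab_frame("top")[:,:,::-1].copy();cv2.imwrite("pics/t8.png",t)
s=r.sense();print(s["clock"],s["eef_pos"],s["contact_force"])
f0=cv2.imread("pics/scene0.png")
def m(box,a,b):
    r0,r1,c0,c1=box;T=cv2.resize(a[r0:r1,c0:c1],None,fx=4,fy=4,interpolation=cv2.INTER_CUBIC)
    S=cv2.resize(b[r0-12:r1+12,c0-12:c1+12],None,fx=4,fy=4,interpolation=cv2.INTER_CUBIC)
    R_=cv2.matchTemplate(S,T,cv2.TM_CCOEFF_NORMED);_,v,_,l=cv2.minMaxLoc(R_);return round(v,2),np.array(l)/4-12
print("box scene (dx,dy)",m((256,280,248,275),f0,f),m((250,278,296,328),f0,f),"mould",m((270,322,274,306),f0,f),"orange",m((205,240,218,245),f0,f))
# top: tool-free hinge corner
print("hinge-top",m((225,245,278,340),cv2.imread("pics/top0.png"),t))
a=cv2.resize(t[180:320,240:400],(400,350),interpolation=cv2.INTER_CUBIC);b=cv2.resize(f[130:300,200:370],(400,350),interpolation=cv2.INTER_CUBIC)
cv2.imwrite("pics/a8.png",np.hstack([a,b]))
```

```text
12.975 [436.73154224 147.41892031 144.6360971 ] [-0.64149313 -0.19571564 -0.45867123]
box scene (dx,dy) (0.19, array([6.25, 8.75])) (0.75, array([ 9.75, 10.5 ])) mould (0.99, array([0., 0.])) orange (1.0, array([0., 0.]))
hinge-top (0.77, array([0. , 0.5]))
```

View pics/a8.png

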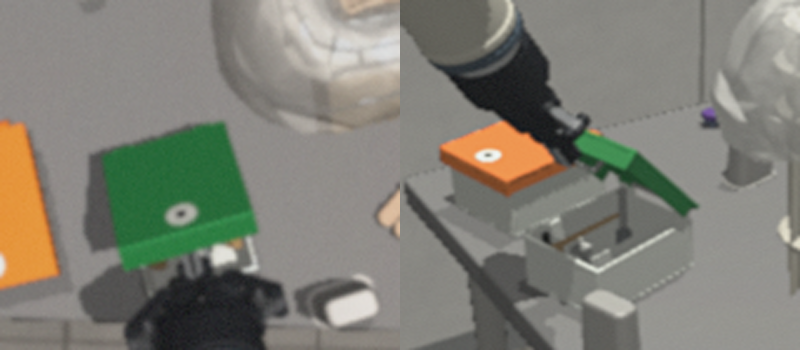

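Both views show the lid partly raised, at about 0.7–0.8, with the tip just under its edge and the hinge corner unmoved. From the pad dot at top panel (181,213) I'll compute the lid angle and the tip clearance.

```bash
cat >> h.py <<'E'
def lid(pix,cam="top"):
    best=[]
    for th in np.arange(.3,1.6,.02):
        c,q=np.cos(th),np.sin(th);p=H+BX*(-115.9*c+6*q)+[0,0,80+115.9*q+6*c]
        d=ray(cam,pix,p[2])-p;best.append((np.linalg.norm(d),th,(d@BX)))
    return min(best)
def tipnow(off=27):
    s=r.sense();M=R.from_euler("xyz",s["tcp_rot"]).as_matrix();d=s["eef_pos"]-off*M[:,2]-H
    return d@BX,d[2]
def edge(th):
    c,q=np.cos(th),np.sin(th);return np.array((-137*c-17*q,80+137*q-17*c))
E
python3 - <<'E'
from h import *
print(lid((265.2,312.4)))
t=tipnow();print("tip",t)
for th in (.5,.6,.7,.8,.9):
    d=edge(th)-t; print(th,edge(th).round(),"s",d@[-np.sin(.5),np.cos(.5)],"perp",d@[np.cos(.5),np.sin(.5)])
E
```

```text
(np.float64(0.9635864962348475), np.float64(0.9000000000000006), np.float64(0.683449412662852))
tip (np.float64(-107.23228926017146), np.float64(168.32586088247538))
0.5 [-128.  131.] s -22.82674758981136 perp -36.56690894561928
0.6 [-123.  143.] s -14.538859044552975 perp -25.533680056298405
0.7 [-116.  155.] s -7.393860357328229 perp -13.728163124697037
0.8 [-108.  166.] s -1.4631419931973455 perp -1.2683149736106443
0.9 [-98. 177.] s 3.194038270380158 perp 11.721369712913276
```

The model fits: the lid is at 0.90 with a 1 mm residual, so the box has not moved. I'll continue the arc with a shallower engagement of about 9 mm.

Run:
```python
from h import *
for th in [.95,1.05,1.15,1.25,1.35,1.45,1.55,1.65,1.75]:
    s=9 if th<1.2 else 14
    P=edge(th)-11*np.array([.878,.479])-s*np.array([-.479,.878]); print(th,tip(*P,tilt=.5))
```

```text
0.95 [-0.0002  0.0001 -0.0004 -0.0294 -0.0005  0.0159]
1.05 [-0.0002  0.0001 -0.0004 -0.0836 -0.0004  0.0052]
1.15 [-2.000e-04  1.000e-04 -4.000e-04 -1.385e-01 -4.000e-04  1.000e-04]
1.25 [-2.000e-04  1.000e-04 -4.000e-04 -1.937e-01 -3.000e-04  2.040e-02]
1.35 [-2.000e-04  1.000e-04 -4.000e-04 -2.486e-01 -2.000e-04  2.630e-02]
1.45 [-2.000e-04  1.000e-04 -4.000e-04 -3.026e-01 -2.000e-04  3.760e-02]
1.55 [-2.000e-04  1.000e-04 -4.000e-04 -3.553e-01 -1.000e-04  5.420e-02]
1.65 [-2.00e-04  1.00e-04 -4.00e-04 -4.06e-01 -0.00e+00  7.60e-02]
1.75 [-2.000e-04  1.000e-04 -4.000e-04 -4.542e-01  0.000e+00  1.028e-01]
```

Emit:
carry_out([
  [0,0,0,-0.01,0,0.014,1],
  [0,0,0,-0.029,0,0.016,1],
  [0,0,0,-0.056,0,0.01,1],
  [0,0,0,-0.084,0,0.005,1],
  [0,0,0,-0.084,0,0.005,1],
])

```text
clock: 13.6
eef_pos: [455.6, 153.3, 153.9]
tcp_rot: [3.142, 0.501, -2.838]
contact_force: [-0.3, -0.1, -0.3]
opening: 0.001
grasp_force: 0.1
```

Emit:
carry_out([
  [0,0,0,-0.027,0,-0.002,1],
  [0,0,0,-0.055,0,-0.005,1],
  [0,0,0,-0.082,0,0.005,1],
  [0,0,0,-0.11,0,0.015,1],
  [0,0,0,-0.137,0,0.018,1],
  [0,0,0,-0.165,0,0.021,1],
  [0,0,0,-0.165,0,0.021,1],
])

```text
clock: 14.48
eef_pos: [493.8, 165.4, 170.3]
tcp_rot: [3.141, 0.504, -2.838]
contact_force: [-4.9, -1.4, 13.3]
opening: -0.0
grasp_force: 7.3
```

Run:
```python
from h import *
t=r.grab_frame("top")[:,:,::-1].copy();cv2.imwrite("pics/t9.png",t);im=t.astype(int)
g=((im[...,1]>im[...,2]+30)&(im[...,1]>im[...,0]+20));g[:200]=0;g[320:]=0;g[:,270:][:,90:]=0;g[:,:270]=0
a=np.argwhere(g);print(len(a),a.min(0),a.max(0))
def proj(c,p):
    P=cal(c)["pose"];K=cal(c)["K"]
    q=np.linalg.inv(P)@[*p,1];q=K@[q[0],-q[1],-q[2]];return (q[:2]/q[2]).round(1)
for th in (1.1,1.2,1.3,1.4):
    e=edge(th);print(th,"edge px",proj("top",H+BX*e[0]+[0,0,e[1]]))
print("hinge",proj("top",H+[0,0,80]),"tip",tipnow(),r.sense()["contact_force"])
for th in [1.35,1.45,1.55,1.65,1.75]:
    P=edge(th)-11*np.array([.878,.479])-14*np.array([-.479,.878]); print(th,tip(*P,tilt=.5))
```

```text
958 [229 278] [260 335]
1.1 edge px [313.3 270.5]
1.2 edge px [311.5 264.6]
1.3 edge px [309.7 258.5]
1.4 edge px [307.8 252. ]
hinge [305.1 236.2] tip (np.float64(-47.727722589498136), np.float64(193.7897119165684)) [-5.19041433 -1.30146086 13.88857697]
1.35 [-0.0002  0.0011 -0.0004  0.0094 -0.0005  0.0014]
1.45 [-0.0002  0.0011 -0.0004 -0.0446 -0.0004  0.0129]
1.55 [-0.0002  0.0011 -0.0004 -0.0971 -0.0004  0.0297]
1.65 [-0.0002  0.0011 -0.0004 -0.1478 -0.0003  0.0516]
1.75 [-0.0002  0.0011 -0.0004 -0.196  -0.0002  0.0785]
```

The force runs along the lid again, so the ledge on the finger meets the skirt at about 14 mm of engagement. I'll stay at about 7 mm.

Emit:
carry_out([
  [0,0,0,0,0,-0.015,1],
  [0,0,0,0,0,-0.03,1],
  [0,0,0,0,0,-0.03,1],
])

```text
clock: 14.9
eef_pos: [488.1, 163.5, 175.1]
tcp_rot: [-3.142, 0.5, -2.838]
contact_force: [0.0, 0.5, -0.2]
opening: -0.002
grasp_force: 0.0
```

Run:
```python
from h import *
print("tip",tipnow(),r.sense()["contact_force"])
for th in [1.35,1.45,1.55,1.65,1.75]:
    P=edge(th)-11*np.array([.878,.479])-7*np.array([-.479,.878]); print(th,tip(*P,tilt=.5))
```

```text
tip (np.float64(-53.351521824309636), np.float64(198.76759867153672)) [ 0.04885797  0.50171114 -0.23942725]
1.35 [-0.0002 -0.0001 -0.0003 -0.0012 -0.0003  0.0017]
1.45 [-0.0002 -0.0001 -0.0003 -0.0552 -0.0003  0.0129]
1.55 [-2.000e-04 -1.000e-04 -3.000e-04 -1.079e-01 -2.000e-04  2.950e-02]
1.65 [-2.000e-04 -1.000e-04 -3.000e-04 -1.586e-01 -1.000e-04  5.130e-02]
1.75 [-2.000e-04 -1.000e-04 -3.000e-04 -2.069e-01 -1.000e-04  7.800e-02]
```

Emit:
carry_out([
  [0,0,0,-0.028,0,0.007,1],
  [0,0,0,-0.055,0,0.012,1],
  [0,0,0,-0.082,0,0.021,1],
  [0,0,0,-0.108,0,0.029,1],
  [0,0,0,-0.133,0,0.04,1],
  [0,0,0,-0.158,0,0.051,1],
  [0,0,0,-0.17,0,0.057,1],
  [0,0,0,-0.17,0,0.057,1],
])

```text
clock: 15.9
eef_pos: [530.4, 176.8, 182.7]
tcp_rot: [-3.142, 0.499, -2.838]
contact_force: [0.8, -0.3, -0.3]
opening: 0.002
grasp_force: 0.0
```

Run:
```python
from h import *
t=r.grab_frame("top")[:,:,::-1].copy();cv2.imwrite("pics/t10.png",t);im=t.astype(int)
g=((im[...,1]>im[...,2]+30)&(im[...,1]>im[...,0]+20));g[:180]=0;g[320:]=0;g[:,360:]=0;g[:,:265]=0
a=np.argwhere(g);print(len(a),a.min(0),a.max(0))
s=r.sense();print(s["clock"],tipnow(),s["contact_force"])
```

```text
1171 [206 270] [243 328]
15.95 (np.float64(-9.31233735639653), np.float64(206.35943367400324)) [0.2717027  0.76729957 0.37843718]
```

Contact is free and the lid looks past upright. I'll back away, then check from the clear view.

Emit:
carry_out([
  [0,0,0,0.05,0,-0.03,1],
  [0,0,0,0.15,0,-0.1,1],
  [0,0,0,0.3,0,-0.25,1],
  [0,0,0,0.4,0,-0.4,1],
  [0,0,0,0.4,0,-0.5,1],
  [0,0,0,0.4,0,-0.5,1],
  [0,0,0,0.4,0,-0.5,1],
])

```text
clock: 16.82
eef_pos: [389.1, 132.5, 244.1]
tcp_rot: [-3.142, 0.5, -2.838]
contact_force: [-0.3, 0.0, -0.1]
opening: 0.001
grasp_force: 0.0
```

Run:
```python
from h import *
def proj(c,p):
    P=cal(c)["pose"];K=cal(c)["K"]
    q=np.linalg.inv(P)@[*p,1];q=K@[q[0],-q[1],-q[2]];return q[:2]/q[2]
BY=np.array([-BX[1],BX[0],0])
t={c:r.grab_frame(c)[:,:,::-1].copy() for c in("top","scene")}
for c in t:
    cv2.imwrite(f"pics/{c}11.png",t[c]);im=t[c].astype(int)
    g=((im[...,1]>im[...,2]+25)&(im[...,1]>im[...,0]+15)).astype(np.uint8)
    if c=="top": g[:180]=0;g[320:]=0;g[:,360:]=0;g[:,:260]=0
    else: g[:100]=0;g[300:]=0;g[:,360:]=0;g[:,:220]=0
    n,l,st,_=cv2.connectedComponentsWithStats(g);k=1+st[1:,4].argmax();g=l==k
    print(c,"bbox x,y,w,h,area",st[k])
    sc=[]
    for th in np.arange(1.3,2.11,.05):
        e=np.array([np.cos(th),np.sin(th)]);nn=np.array([np.sin(th),np.cos(th)])
        pts=[]
        for u in(0,137):
          for w in(4,-17 if u else -2):
            for y in(-56,56):
                b=-u*np.cos(th)+w*np.sin(th);z=80+u*np.sin(th)+w*np.cos(th)
                pts.append(proj(c,H+BX*b+BY*y+[0,0,z]))
        m=np.zeros((480,640),np.uint8);cv2.fillConvexPoly(m,cv2.convexHull(np.array(pts).round().astype(np.int32)),1)
        sc.append((round((m&g).sum()/(m|g).sum(),3),round(th,2)))
    print(sorted(sc)[::-1][:4])
for n in ("orange_lid","mould_a","bundle"):
    for d in r.silhouettes("top",n)[:2]: print(n,d["score"],np.round(d["position"]))
s=r.sense();print(s["clock"],s["eef_pos"],s["contact_force"])
T=cv2.imread("pics/top0.png");S=cv2.imread("pics/scene0.png")
def m(box,a,b):
    r0,r1,c0,c1=box;q=cv2.matchTemplate(b[r0-9:r1+9,c0-9:c1+9],a[r0:r1,c0:c1],cv2.TM_CCOEFF_NORMED);_,v,_,l=cv2.minMaxLoc(q);return round(v,2),np.array(l)-9
print("box scene",m((252,280,248,272),S,t["scene"]),"orange",m((180,240,215,290),S,t["scene"]),"mould_a",m((270,322,274,306),S,t["scene"]))
```

```text
top bbox x,y,w,h,area [ 269  202   60   43 1527]
[(np.float64(0.85), np.float64(1.9)), (np.float64(0.774), np.float64(1.95)), (np.float64(0.751), np.float64(1.85)), (np.float64(0.716), np.float64(2.0))]
scene bbox x,y,w,h,area [ 288  159   48   72 2271]
[(np.float64(0.844), np.float64(1.85)), (np.float64(0.831), np.float64(1.9)), (np.float64(0.824), np.float64(1.8)), (np.float64(0.819), np.float64(1.95))]
orange_lid 0.73 [276. 447.]
orange_lid 0.7 [264. 228.]
mould_a 0.94 [163. 269.]
mould_a 0.93 [299. 376.]
bundle 0.58 [278. 445.]
17.075 [389.19155714 132.50003977 243.67306548] [-0.13826519 -0.51819442  0.08363318]
box scene (0.17, array([9, 9])) orange (0.87, array([0, 0])) mould_a (0.99, array([0, 0]))
```

The lid rests at about 1.9 in both views. The orange box and mould_a haven't moved, and the robot touches nothing.

```bash
python3 -c "
from rig import r
print(r.sign_off())"
```

```text
the job is handed in; nothing more can be done
None
```

I opened the green lid as asked: pressed until the catch let go, let it spring ajar, then pushed back to its stop (about 1.9 rad in both cameras); the gripper twice bore on the lid's front (about 12–15 N), the hinge corner hadn't shifted after the first (not rechecked after the second), the other items show no disturbance, and I signed off at 17 s.

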